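# Nest the rivet cups and snap the stack cover home

### The arm

A 6-joint arm with a two-finger parallel gripper is mounted at the origin on the work surface. World frame = base frame: x ahead of the robot, y to its left, z up, the work surface at z = 0. Lengths are in m, angles in rad, forces in N, time in s.
With the tool pointing down it reaches from about 0.25 to 0.8 m from the base axis. Payload 8.5 kg.
Tool frame: the origin (TCP) lies midway between the tips of the shut fingers; the grasp point (between the pads) lies 19 mm behind it; z points along the fingers, y is the line along which they close (so a half turn about z gives the same grasp; the last joint's range is limited). The gripper opens to 85 mm and grips with 20 to 120 N. Pads are 22 mm wide; open, the fingers measure 114 mm over their backs; the gripper's body (76 mm by 85 mm) begins 54 mm behind the grasp point. The pads swing forward as they close: fully open they stand 13 mm farther back than shut.
Start: joints at [1.159, 0.238, -0.013, 1.319, 0, 1.571], TCP at [0.21, 0.481, 0.203] pointing down, gripper open.
Joint ranges: [-2.66, 2.66], [-1.03, 1.9], [-1.14, 1.46], [-1.82, 2.27], [-1.45, 1.34], [-3.14, 3.14]. Speed limits (rad/s): [2.22, 2.22, 2.79, 3.14, 3.14, 3.14].

### API

Orientations are given as a rotation vector (axis times angle).
In Python, from plant import r, cams, order gives the robot as it stands. The module is installed in compiled form; this text tells all that it offers.
- The arm moves only by the tool arm_command, never from a script. Its argument "plan" is one flat list of numbers, 7 for each row, row after row: the turn, a rotation vector about the tool's x, y, z in rad, then the shift along the tool's x, y, z in mm, then the opening, from 0 (shut) to 1 (fully open). A call has 1 to 20 rows; each row is the pose to reach, as a shift and turn from the pose commanded when the call began, along the tool's axes at that moment; what a row does not reach only later rows make up. A row lasts 1/10 s, in which the tool goes at most 50 mm and 8.59 degrees, less where a joint would pass 70% of its speed; a pose out of reach is approached as far as the arm can. A call with a gripper value outside its range is refused whole. The fingers move at their own pace and stop on an object; "force" is the grip in N (left out, the last holds). Time passes only in rows, so rows that repeat a pose let the fingers close. It gives the time, the measured TCP pose, the force, the opening and the grip force at its end, in the units of the state.
- r.get_state(): the state, without advancing time (a new reading comes with each control period).
- cams.capture(name): name is "scene" or "top"; returns a dict with "image" (400x640x3 uint8, red, green, blue), "fx", "fy", "cx", "cy" (pixels), "R" (3x3) and "t" (3): a world point X has camera coordinates R X + t. Camera axes: x right, y down, z forward; pixel columns grow to the right and rows downward; lengths in m; the calibration is good to about 2 mm. A picture is of the moment at which its call begins. There is no depth.
- order.sign_off(): hands the job in; it is judged then, once.
The state is a dict: "t": time; "q": joint angles; "joint_velocities": joint speeds; "joint_efforts": joint torques, N m; "eef_pos": TCP position; "tcp_rot": TCP orientation; "ft_force": force on the tool from outside, world axes, zero at the start; "wrist_torque": the same for the moment, N m; "grip_width": opening from 0.0 (shut) to 1.0 (fully open); "grip_force": force on a finger pad.
Only numpy, scipy, OpenCV 4.12 (cv2) and the standard library are available. Lean on these libraries where they do the work, as an engineer would, in place of code of your own. Each camera call takes 0.05 s, during which the arm holds its last target. There are 200 camera calls.

### The job

An aluminium rivet cup stands in the yellow clip holder: nest the other, identical empty cup squarely into it and let go of it. Then take the orange cover by its knob and press it down onto the stack between the two black clips until it snaps through and sits fully home under both clip noses. Finish while still holding the knob and still pressing the cover firmly down (about 10 newtons) - do not let go - and leave everything else on the bench where it is.

Things in the scene. Friction and masses are not known exactly. Their poses are not given: they have to be found in the camera images.
- holder: Yellow clip holder, fixed: base plate 84 (x) by 124 (y) by 8 mm with a 6 mm high ring of blocks round the lower cup's foot. Origin: centre of its underside on the bench, on the stack axis; z up. Clips stand at its +y and -y sides, so its x axis is the clear line for the fingers. The lower cup's rim is 58 mm above the bench, the nested upper cup's 76 mm.
- clip_left (a joint): Black sprung clip at the holder's +y side, hinged at its foot: 0 rad closed (upright), positive outward. 20 mm wide, 100 mm high, upright 43.5 mm from the stack axis. Nose reaches in to 36 mm, underside 83 mm over the bench, sloped from 86 mm out to 43.5 mm at 99 mm. Pressing the cover through both clips takes 8 to 20 N, then the force drops to 2 N and 6 mm lower they spring back.
- clip_right (a joint): The same clip at the holder's -y side: 0 rad closed, positive outward.
- cup_low: Aluminium rivet cup that already stands upright in the holder, loose. Same shape as cup_top. Origin: centre of its underside, z up to the mouth.
- cup_top: The other cup, upright on the bench, about 90 g, 50 mm high: body 38 mm wide at the foot tapering to 54 at 32 mm height, then a shoulder and an upright collar 61.6 mm in diameter up to the rim (mouth 56). Nested, the shoulder rests on the lower rim: origins 18 mm apart, 1 to 2 mm play. Grip across the collar, fingertips under 14 mm below the rim, clear of the lower cup. Origin: underside centre.
- cover: Orange snap cover, about 90 g. Origin: centre of its underside, z up. Plug 48 mm diameter, 6 mm high; flange 80 mm diameter from 6 to 11 mm; round knob 24 mm diameter from 11 to 39 mm. The plug enters the upper cup's mouth, the flange rests on its rim. Origin above the holder's: 87 mm as it meets the clip slopes, 79 at the force drop, 73 as the clips close, 70 fully home.
- cover_knob (a point): Middle of the cover's knob, 25 mm above the cover's origin, on its axis.
- jar: Bystander: closed glass jar with a red cap, 64 mm diameter, 75 mm high. Origin under its centre.
- screwdriver: Bystander: red-handled screwdriver lying on the bench along its own x, about 200 mm long.
- marker: Bystander: black marker pen lying along its own x, 135 mm long, 15 mm thick.
- clamp: Bystander: dark steel C-clamp lying flat, about 110 by 85 mm, 14 mm high.
- pliers: Bystander: pliers with black handles lying along their own x, about 180 by 60 mm, 14 mm high.
- rivet_gun: Bystander: pneumatic rivet gun lying flat, aluminium barrel along its own x, blue grip, 180 by 140 mm, 44 mm high.
There are look-alikes about, which are no part of the job. Leave any pink or turquoise look-alike of the cup_top alone.

How it is judged:
By the outcome, as a careful person would: the job done as asked, in the order asked, and still so for the second after the job is handed in, while the arm keeps its last pose, push and grip.
It also fails if it takes over 61 s, if anything falls off the work surface, if the arm or the gripper's body presses on something with over 40 N, if the wrist force passes 120 N, or if a joint passes its speed limit or range.

## Working session

There is one attempt and no reset: what is moved stays moved. The work goes in short steps, Python scripts to look and compute and a tool call to move; the robot and the scene stay as the last step left them, time stands still between calls to the robot, and variables do not carry over. Pictures are saved under pics/ and viewed, at most 10 in all, crops included, and the job is handed in when it is done.

Besides the shell and the picture viewer there is one more tool, called after ">>>" by a JSON object that holds its "fn" and its "kwargs", one argument or row to a line. arm_command: Moves the arm, as the interface text tells. Its arguments: {"type":"object","properties":{"plan":{"type":"array"},"force":{"type":"number"}},"required":["plan"]}

```bash
mkdir -p pics; cat > h.py <<'E'
import numpy as np, cv2
from plant import r, cams, order
def cap(n,save=None):
    c=cams.capture(n)
    if save: cv2.imwrite('pics/'+save,c['image'][:,:,::-1])
    return c
def ray(c,u,v,z):
    R=np.array(c['R']);t=np.array(c['t'])
    d=R.T@np.array([(u-c['cx'])/c['fx'],(v-c['cy'])/c['fy'],1]);o=-R.T@t
    return o+d*(z-o[2])/d[2]
def proj(c,X):
    p=np.array(c['R'])@np.array(X)+np.array(c['t']); return c['fx']*p[0]/p[2]+c['cx'],c['fy']*p[1]/p[2]+c['cy']
E
python3 - <<'E'
from h import *
for n in('top','scene'):
    c=cap(n,n+'0.png');print(n,np.round(-np.array(c['R']).T@c['t'],3),c['fx'],np.round(c['R'],2).tolist())
print(r.get_state())
E
```

```text
top [ 0.286 -0.005  1.231] 370.57788205868303 [[0.01, -1.0, 0.0], [-0.98, -0.01, -0.18], [0.18, -0.0, -0.98]]
scene [ 1.401 -0.174  0.996] 496.48632420795553 [[0.17, 0.98, 0.01], [0.72, -0.12, -0.68], [-0.67, 0.13, -0.73]]
{'t': 0.1, 'q': array([ 1.15899235e+00,  2.38716124e-01, -1.41373839e-02,  1.31918972e+00,
       -9.22699359e-06,  1.57079785e+00]), 'joint_velocities': array([-4.84166661e-04, -1.09129743e-04,  8.46532798e-04,  3.58784073e-04,
       -2.04422117e-04,  4.15550363e-05]), 'joint_efforts': array([ 9.16837125e-04, -5.39724040e+01,  3.46997488e+01,  1.34751928e-02,
        1.97184647e-05, -1.11905237e-05]), 'eef_pos': array([0.2099857 , 0.48075337, 0.20255705]), 'tcp_rot': array([-6.42251114e-01, -3.07499094e+00,  1.92006744e-03]), 'ft_force': array([-0.27079953, -0.2570501 , -0.2764245 ]), 'wrist_torque': array([-0.02647905, -0.02150616,  0.0420975 ]), 'grip_force': 0.0, 'grip_width': 1.0037991143348979}
```

View pics/top0.png

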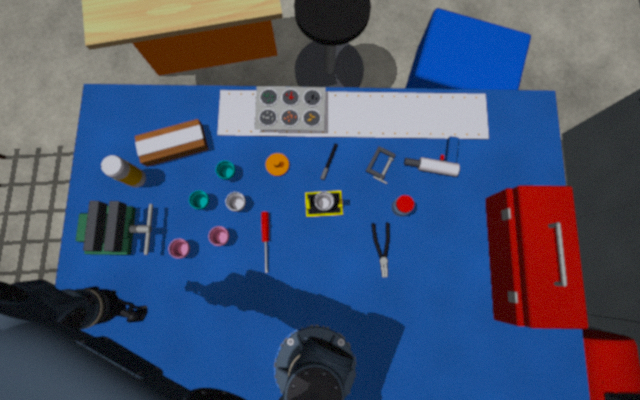

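View pics/scene0.png

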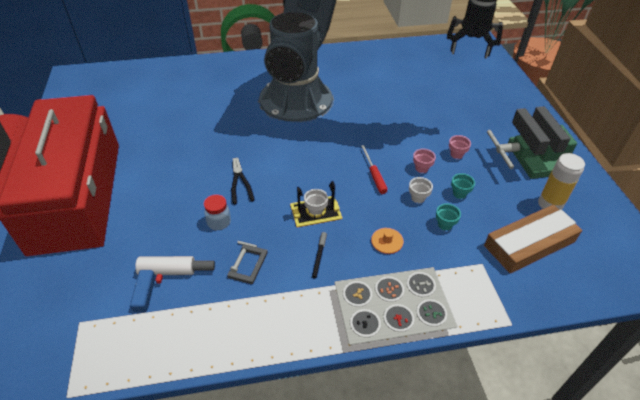

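The top view shows the free silver cup at about (235,202), holder with the lower cup at (324,203), and cover at (277,164). In the scene view they are at (420,189), (316,207) and (388,240). I'll zoom in to get precise outlines.

```bash
python3 - <<'E'
from h import *
a=cv2.imread('pics/top0.png');b=cv2.imread('pics/scene0.png')
A=cv2.resize(a[145:225,205:365],None,fx=5,fy=5,interpolation=cv2.INTER_CUBIC)[:300]
A=cv2.resize(a[150:220,215:355],None,fx=5,fy=5,interpolation=cv2.INTER_CUBIC)
B=cv2.resize(b[170:260,280:440],None,fx=5,fy=5,interpolation=cv2.INTER_CUBIC)
cv2.imwrite('pics/ca.png',A);cv2.imwrite('pics/cb.png',B)
E
```

```text
(no output)
```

View pics/ca.png

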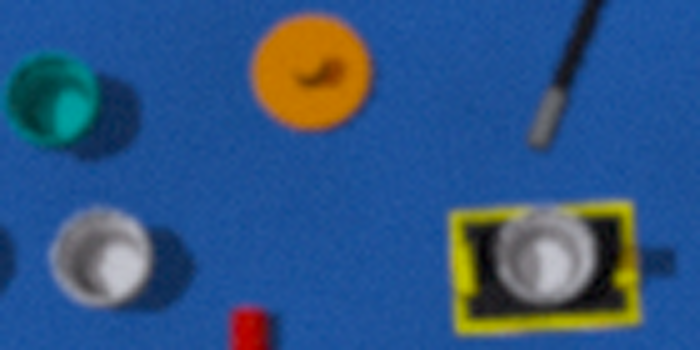

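View pics/cb.png

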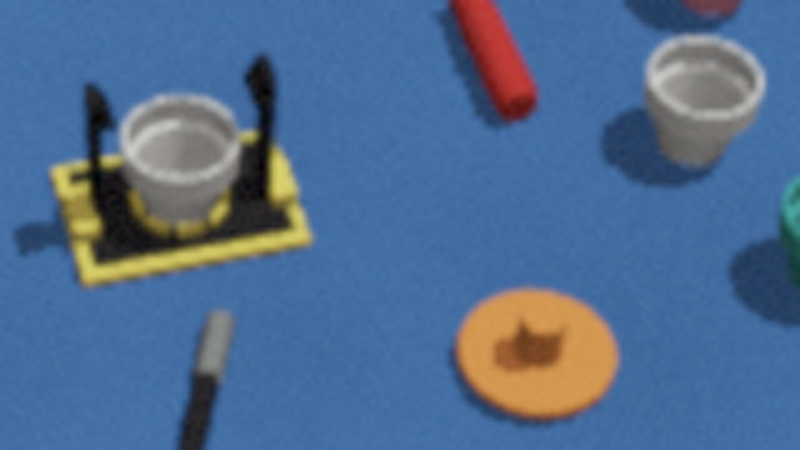

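```bash
cat >> h.py <<'E'
def mask(c,kind,box):
    x0,x1,y0,y1=box
    im=cv2.resize(c['image'][y0:y1,x0:x1],None,fx=8,fy=8,interpolation=cv2.INTER_CUBIC)
    H=cv2.cvtColor(im,cv2.COLOR_RGB2HSV)
    lo,hi={'silver':((0,0,95),(180,70,255)),'orange':((5,120,100),(19,255,255)),'yellow':((22,110,70),(38,255,255))}[kind]
    m=cv2.morphologyEx(cv2.inRange(H,lo,hi),cv2.MORPH_OPEN,np.ones((5,5)))
    cs,_=cv2.findContours(m,cv2.RETR_EXTERNAL,cv2.CHAIN_APPROX_NONE)
    if kind!='yellow': cs=[max(cs,key=cv2.contourArea)]
    p=cv2.convexHull(np.vstack([k for k in cs if len(k)>30]))[:,0].astype(float)
    return (p+.5)/8-.5+[x0,y0]
def onp(c,p,z): return np.array([ray(c,u,v,z)[:2] for u,v in p])*1000
def circ(c,kind,box,z):
    q=onp(c,mask(c,kind,box),z).astype(np.float32)
    (e,ax,an)=cv2.fitEllipse(q); mm=(q.min(0)+q.max(0))/2
    return np.round([*e,*ax,*mm],1)
E
python3 - <<'E'
from h import *
t=cap('top');s=cap('scene')
print('cuptop',circ(t,'silver',(222,250,188,216),.041),circ(s,'silver',(404,438,172,207),.05))
print('cuplow',circ(t,'silver',(311,338,190,216),.049),circ(s,'silver',(302,330,186,216),.058))
print('cover',circ(t,'orange',(260,295,148,180),.009),circ(s,'orange',(366,408,224,258),.009))
for c,b in((t,(298,350,185,222)),(s,(284,350,192,232))):
    q=onp(c,mask(c,'yellow',b),.008).astype(np.float32); print('holder',cv2.minAreaRect(q))
# scene ellipse: crop px upper rim
for n,u,v in(('cuptop',705/5+280,75/5+170,),('cuplow',180/5+280,140/5+170)):print(n,ray(s,u,v,.05 if n=='cuptop' else .058))
# red screwdriver
E
```

```text
cuptop [513.9 269.8  62.2  65.2 513.7 270.3] [531.  261.   64.5 102.8 532.1 264.1]
cuplow [531.1 -24.   71.9  91.2 522.  -25.9] [534.6 -24.4  70.3  93.1 536.3 -21.8]
cover [651.6 141.8  78.2  79.9 651.8 141.8] [656.  139.6  78.1  80.8 656.1 139.6]
holder ((517.948486328125, -19.08885955810547), (82.98690032958984, 123.64031982421875), 4.104616165161133)
holder ((525.7509155273438, -21.203269958496094), (84.66763305664062, 123.73702239990234), 3.784374475479126)
cuptop [0.51815755 0.26808814 0.05      ]
cuplow [ 0.5263293 -0.0206546  0.058    ]
```

```bash
cat >> h.py <<'E'
from scipy.spatial.transform import Rotation as Ro
def rel(x,y,z,yaw=4.0):
    s=r.get_state();R0=Ro.from_rotvec(s['tcp_rot']);a=np.radians(yaw)
    ty=np.array([np.cos(a),np.sin(a),0]);tz=np.array([0,0,-1.]);best=None
    for sg in(1,-1):
        R1=Ro.from_matrix(np.column_stack([np.cross(sg*ty,tz),sg*ty,tz]));v=(R0.inv()*R1).as_rotvec()
        if best is None or np.linalg.norm(v)<np.linalg.norm(best): best=v
    sh=R0.inv().apply(np.array([x,y,z])-s['eef_pos']*1000)
    print('turn',np.round(best,3),'shift',np.round(sh,1),'q',np.round(s['q'],2),'t',s['t'],'tcp',np.round(s['eef_pos']*1000,1),'F',np.round(s['ft_force'],1),'grip',s['grip_width'],s['grip_force'])
E
python3 -c "
from h import *
c=cap('top');print(c['cx'],c['cy']);rel(516,269,110)"
```

```text
319.83334380545017 204.01711329189777
turn [-1.000e-03  0.000e+00  1.089e+00] shift [-365.2  -71.7   92.8] q [ 1.16  0.24 -0.01  1.32  0.    1.57] t 0.25 tcp [210.1 480.9 202.8] F [ 0.1 -0.  -0.2] grip 1.0042702604675973 0.0
```

>>> {"fn": "arm_command", "kwargs": {
  "plan": [0, 0, 0.13, -40, -9, 0, 1, 0, 0, 0.26, -80, -17, 10, 1, 0, 0, 0.39, -120, -25, 20, 1, 0, 0, 0.52, -160, -32, 30, 1, 0, 0, 0.65, -200, -40, 40, 1, 0, 0, 0.78, -240, -48, 50, 1, 0, 0, 0.91, -280, -56, 60, 1, 0, 0, 1.0, -320, -63, 75, 1, 0, 0, 1.089, -350, -69, 88, 1, 0, 0, 1.089, -365, -72, 93, 1, 0, 0, 1.089, -365, -72, 93, 1, 0, 0, 1.089, -365, -72, 93, 1, 0, 0, 1.089, -365, -72, 93, 1]
}}

```text
t: 1.55
eef_pos: [0.5151, 0.2699, 0.1107]
tcp_rot: [-2.14, -2.3, -0.001]
ft_force: [-0.2, -0.1, 0.2]
grip_width: 1.0
grip_force: 0.0
```

```bash
python3 -c "
from h import *
rel(516,269,33)
s=cap('scene');t=cap('top')
A=cv2.resize(t['image'][170:235,200:270],None,fx=6,fy=6,interpolation=2);B=cv2.resize(s['image'][130:210,385:455],None,fx=5.3,fy=5,interpolation=2)
B=cv2.resize(B,(380,390));A=cv2.resize(A,(420,390))
cv2.imwrite('pics/d.png',np.hstack([A,B])[:,:,::-1])"
```

```text
turn [ 0.    -0.     0.002] shift [-1.   0.8 77.7] q [ 0.48  0.38 -0.05  1.14  0.    1.98] t 1.55 tcp [515.1 269.9 110.7] F [-0.2 -0.1  0.2] grip 0.9995933801743796 0.0
```

View pics/d.png

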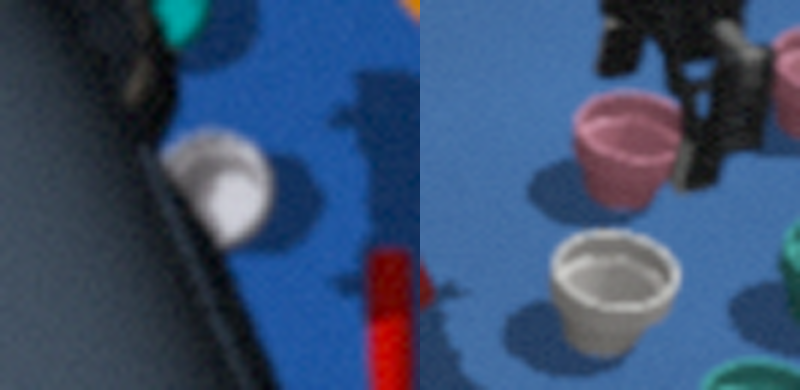

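The left crop (top view) shows the gripper arm covering part of the cup. The right crop (scene) shows the silver cup's rim centred at about full-image (421,186), with fingertips near (422,144) and (436,168).

```bash
python3 -c "
from h import *
s=cap('scene')
print(proj(s,[.5151,.2699,.124]),proj(s,[.515,.27,.05]))
a=np.array([np.cos(.07),np.sin(.07),0])
for k in(-.05,.05):print(proj(s,np.array([.5151,.2699,.124])+k*a))
print(ray(s,421,186.2,.05))
"
```

```text
(np.float64(425.82367874895846), np.float64(163.91902771813778)) (np.float64(421.3153669909982), np.float64(184.100930588396))
(np.float64(418.61172742801716), np.float64(151.49709237437295))
(np.float64(433.4149634919547), np.float64(176.99433065034071))
[0.52254228 0.26666704 0.05      ]
```

>>> {"fn": "arm_command", "kwargs": {
  "plan": [0, 0, 0, -1, 1.5, 20, 1, 0, 0, 0, -1, 1.5, 40, 1, 0, 0, 0, -1, 1.5, 55, 1, 0, 0, 0, -1, 1.5, 66, 1, 0, 0, 0, -1, 1.5, 74, 1, 0, 0, 0, -1, 1.5, 78, 1, 0, 0, 0, -1, 1.5, 78, 1, 0, 0, 0, -1, 1.5, 78, 1]
}}

```text
t: 2.5
eef_pos: [0.5177, 0.2683, 0.0326]
tcp_rot: [2.142, 2.298, 0.001]
ft_force: [0.5, -0.1, 0.4]
grip_width: 1.004
grip_force: 0.0
```

```bash
python3 -c "
from h import *
rel(517,269,33)
s=cap('scene')
B=cv2.resize(s['image'][140:215,380:460],None,fx=7,fy=7,interpolation=2)
cv2.imwrite('pics/e.png',B[:,:,::-1])"
```

```text
turn [ 0.001 -0.     0.   ] shift [ 0.8 -0.6 -0.4] q [ 0.48  0.44 -0.17  0.96 -0.    1.98] t 2.5 tcp [517.7 268.3  32.6] F [ 0.5 -0.1  0.4] grip 1.0044828294407921 0.0
```

View pics/e.png

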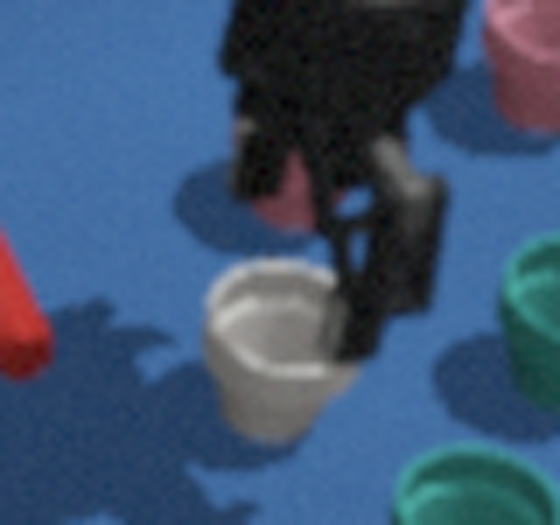

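```bash
python3 -c "
from h import *
s=cap('scene')
a=np.array([np.cos(.07),np.sin(.07),0])
for z in(.033,.046,.055):
  for k in(-.043,.043,.057):print(z,k,np.round((np.array(proj(s,np.array([.5177,.2683,z])+k*a))-[380,140])*7))
b=np.array([-.07,1,0])*.011
print(np.round((np.array(proj(s,np.array([.5177,.2683,.046])+.043*a+b))-[380,140])*7),np.round((np.array(proj(s,np.array([.5177,.2683,.046])+.043*a-b))-[380,140])*7))
print('rimc',np.round((np.array(proj(s,[.517,.269,.05]))-[380,140])*7))
print(ray(s,420.3,185.4,.05))
"
```

```text
0.033 -0.043 [240. 270.]
0.033 0.043 [323. 423.]
0.033 0.057 [337. 450.]
0.046 -0.043 [244. 246.]
0.046 0.043 [328. 400.]
0.046 0.057 [343. 426.]
0.055 -0.043 [248. 230.]
0.055 0.043 [332. 383.]
0.055 0.057 [347. 410.]
[356. 395.] [301. 405.]
rimc [288. 313.]
[0.51930906 0.26574786 0.05      ]
```

The crop shows the front finger's tip at about (355,355) and the back one's at about (260,195). That is higher than the fingers should be at this TCP height, and the cup rim is centred at about (282,318). I'll close gently to find out.

>>> {"fn": "arm_command", "kwargs": {
  "plan": [0, 0, 0, 0, 0, 0, 0.6, 0, 0, 0, 0, 0, 0, 0.6, 0, 0, 0, 0, 0, 0, 0.6, 0, 0, 0, 0, 0, 0, 0.6, 0, 0, 0, 0, 0, 0, 0.6, 0, 0, 0, 0, 0, 0, 0.6, 0, 0, 0, 0, 0, 0, 0.6, 0, 0, 0, 0, 0, 0, 0.6],
  "force": 20
}}

```text
t: 3.4
eef_pos: [0.5173, 0.2681, 0.0321]
tcp_rot: [2.142, 2.298, -0.0]
ft_force: [-0.4, -0.3, -0.5]
grip_width: 0.6
grip_force: 0.0
```

```bash
python3 -c "
from h import *
rel(517,269,33)
s=cap('scene')
B=cv2.resize(s['image'][140:215,380:460],None,fx=7,fy=7,interpolation=2)
cv2.imwrite('pics/f.png',B[:,:,::-1])"
```

```text
turn [-0.  0.  0.] shift [ 0.9 -0.3 -0.9] q [ 0.48  0.44 -0.17  0.96 -0.    1.98] t 3.4 tcp [517.3 268.1  32.1] F [-0.4 -0.3 -0.5] grip 0.5997987624750161 0.0
```

View pics/f.png

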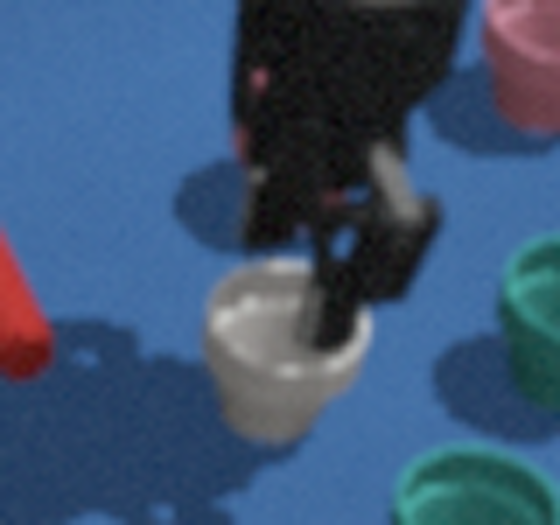

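The crop shows the fingers closed to 0.6 without touching: front tip at about (325,348), inside or above the mouth. I'll check tip against TCP using the first pair of pictures, with the predicted points drawn in.

```bash
python3 -c "
from h import *
from collections import OrderedDict
out=[]
for n,(x0,y0,w,h) in(('top',(80,270,80,70)),('scene',(430,0,80,70))):
    c=cap(n);im=cv2.imread(f'pics/{n}0.png')[y0:y0+h,x0:x0+w];im=cv2.resize(im,None,fx=5,fy=5,interpolation=2)
    a=np.radians(66.4);d=np.array([np.cos(a),np.sin(a),0]);T=np.array([.21,.4808,.2027])
    for z,col in((0,(0,0,255)),(.013,(0,255,255)),(.035,(255,255,255))):
        for k in(-.0425,.0425):
            p=(np.array(proj(c,T+[0,0,z]+k*d))-[x0,y0]+.5)*5;cv2.circle(im,tuple(int(v) for v in p),3,col,-1);print(n,z,k,p)
    print(proj(c,[0,0,0]))
    out.append(im)
cv2.imwrite('pics/g.png',np.hstack(out))"
```

```text
top 0 -0.0425 [358.38921747 184.53107035]
top 0 0.0425 [219.99888343 117.39422618]
top 0.013 -0.0425 [347.48361114 186.68215857]
top 0.013 0.0425 [207.3688673  118.66213752]
top 0.035 -0.0425 [328.36563079 190.45310546]
top 0.035 0.0425 [185.23283819 120.88434548]
(np.float64(315.55802750518916), np.float64(366.47434430068495))
scene 0 -0.0425 [109.36540048 326.18530965]
scene 0 0.0425 [256.29375298 345.84666792]
scene 0.013 -0.0425 [113.86213477 306.61318292]
scene 0.013 0.0425 [261.79804868 326.22800955]
scene 0.035 -0.0425 [121.6071434  272.90287656]
scene 0.035 0.0425 [271.27994774 292.43219832]
(np.float64(295.76218319906667), np.float64(98.21394214420006))
```

View pics/g.png

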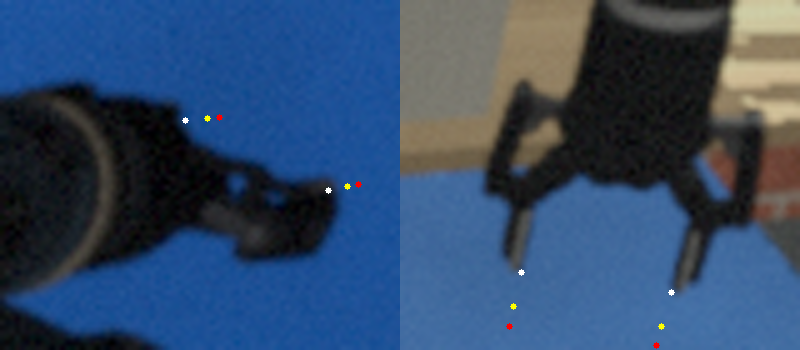

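Both views show the open fingertips about 35 mm behind the reported TCP (white dots, at about (330,190) in the left crop and (521,272) in the right), while the lateral match is good. With the cup gripped, the tips should sit about 30 mm above the TCP reading, so I'll go 22 mm lower.

>>> {"fn": "arm_command", "kwargs": {
  "plan": [0, 0, 0, -1, 1, 0, 1, 0, 0, 0, -1, 1, 0, 1, 0, 0, 0, -1, 1, 0, 1, 0, 0, 0, -1, 1, 0, 1, 0, 0, 0, -1, 1, 6, 1, 0, 0, 0, -1, 1, 12, 1, 0, 0, 0, -1, 1, 18, 1, 0, 0, 0, -1, 1, 22, 1, 0, 0, 0, -1, 1, 22, 1, 0, 0, 0, -1, 1, 22, 0.6, 0, 0, 0, -1, 1, 22, 0.6, 0, 0, 0, -1, 1, 22, 0.6, 0, 0, 0, -1, 1, 22, 0.6, 0, 0, 0, -1, 1, 22, 0.6, 0, 0, 0, -1, 1, 22, 0.6],
  "force": 30
}}

```text
t: 5.05
eef_pos: [0.5186, 0.2673, 0.0108]
tcp_rot: [2.142, 2.298, 0.001]
ft_force: [-1.3, -0.7, 6.0]
grip_width: 0.688
grip_force: 31.8
```

```bash
python3 -c "
from h import *
rel(517,269,11)"
```

```text
turn [ 0.001 -0.     0.   ] shift [ 1.8 -1.5 -0.2] q [ 0.48  0.46 -0.2   0.91 -0.    1.98] t 5.05 tcp [518.6 267.3  10.8] F [-1.3 -0.7  6. ] grip 0.688380191823066 31.76395984366536
```

>>> {"fn": "arm_command", "kwargs": {
  "plan": [0, 0, 0, 0, 0, -5, 0.6, 0, 0, 0, 0, 0, -15, 0.6, 0, 0, 0, 0, 0, -30, 0.6, 0, 0, 0, 0, 0, -50, 0.6, 0, 0, 0, 0, 0, -75, 0.6, 0, 0, 0, 0, 0, -100, 0.6, 0, 0, 0, 0, 0, -110, 0.6, 0, 0, 0, 0, 0, -110, 0.6, 0, 0, 0, 0, 0, -110, 0.6]
}}

```text
t: 5.95
eef_pos: [0.5181, 0.267, 0.1194]
tcp_rot: [-2.142, -2.298, 0.001]
ft_force: [-0.9, -0.2, -1.4]
grip_width: 0.693
grip_force: 32.6
```

```bash
python3 -c "
from h import *
rel(517,269,11)
s=cap('scene')
B=cv2.resize(s['image'][100:190,380:470],None,fx=6.5,fy=6.5,interpolation=2)
cv2.imwrite('pics/k.png',B[:,:,::-1])"
```

```text
turn [-0.001  0.     0.   ] shift [  2.1  -0.9 108.4] q [ 0.48  0.38 -0.03  1.16 -0.    1.98] t 5.95 tcp [518.1 267.  119.4] F [-0.9 -0.2 -1.4] grip 0.6928939243004889 32.55414839833975
```

View pics/k.png

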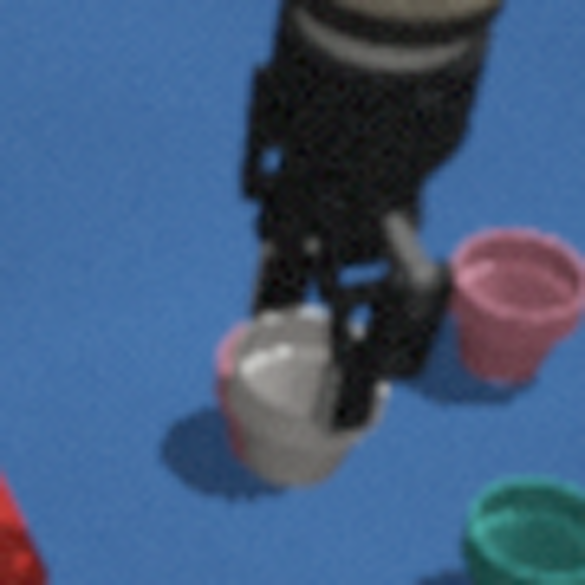

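The cup is gripped at its collar and upright (rim centre about (308,366) in the crop). Next I measure where it sits relative to the TCP.

```bash
python3 -c "
from h import *
s=cap('scene')
print(ray(s,427,156,.1586))
rel(523,-21,119)
rel(523,-21,45)"
```

```text
[0.52241696 0.26460601 0.1586    ]
turn [-0.002  0.001  0.   ] shift [-2.874e+02 -1.480e+01  1.000e-01] q [ 0.48  0.38 -0.03  1.16 -0.    1.98] t 6.05 tcp [517.7 266.8 118.8] F [-0.2 -0.3 -1.6] grip 0.6925791132419965 32.55403373390436
turn [-0.002  0.001  0.   ] shift [-287.4  -14.7   74.1] q [ 0.48  0.38 -0.03  1.16 -0.    1.98] t 6.05 tcp [517.7 266.8 118.8] F [-0.2 -0.3 -1.6] grip 0.6925791132419965 32.55403373390436
```

>>> {"fn": "arm_command", "kwargs": {
  "plan": [0, 0, 0, -10, 0, -20, 0.6, 0, 0, 0, -30, -1, -35, 0.6, 0, 0, 0, -60, -3, -40, 0.6, 0, 0, 0, -95, -5, -40, 0.6, 0, 0, 0, -130, -7, -40, 0.6, 0, 0, 0, -165, -9, -40, 0.6, 0, 0, 0, -200, -11, -40, 0.6, 0, 0, 0, -235, -13, -40, 0.6, 0, 0, 0, -262, -15, -40, 0.6, 0, 0, 0, -280, -16, -40, 0.6, 0, 0, 0, -287, -16, -40, 0.6, 0, 0, 0, -287, -16, -40, 0.6, 0, 0, 0, -287, -16, -40, 0.6, 0, 0, 0, -287, -16, -40, 0.6]
}}

```text
t: 7.45
eef_pos: [0.5224, -0.0193, 0.1599]
tcp_rot: [-2.141, -2.299, 0.0]
ft_force: [1.0, -0.4, -0.7]
grip_width: 0.693
grip_force: 32.8
```

```bash
python3 -c "
from h import *
rel(521.5,-21,75)
rel(521.5,-21,36)
s=cap('scene','hold.png')
# hull of silver-held cup in scene, compare with prediction
"
```

```text
turn [-0.    -0.     0.001] shift [-1.6 -1.  84.9] q [-0.04  0.25 -0.11  1.21  0.    1.46] t 7.45 tcp [522.4 -19.3 159.9] F [ 1.  -0.4 -0.7] grip 0.6934960325707555 32.833282090723515
turn [-0.    -0.     0.001] shift [ -1.6  -1.  123.9] q [-0.04  0.25 -0.11  1.21  0.    1.46] t 7.45 tcp [522.4 -19.3 159.9] F [ 1.  -0.4 -0.7] grip 0.6934960325707555 32.833282090723515
```

>>> {"fn": "arm_command", "kwargs": {
  "plan": [0, 0, 0, -1.5, -1, 20, 0.6, 0, 0, 0, -1.5, -1, 40, 0.6, 0, 0, 0, -1.5, -1, 60, 0.6, 0, 0, 0, -1.5, -1, 75, 0.6, 0, 0, 0, -1.5, -1, 86, 0.6, 0, 0, 0, -1.5, -1, 95, 0.6, 0, 0, 0, -1.5, -1, 101, 0.6, 0, 0, 0, -1.5, -1, 106, 0.6, 0, 0, 0, -1.5, -1, 110, 0.6, 0, 0, 0, -1.5, -1, 110, 0.6]
}}

```text
t: 8.5
eef_pos: [0.5215, -0.0218, 0.0498]
tcp_rot: [-2.142, -2.298, 0.0]
ft_force: [-0.7, -0.3, -0.8]
grip_width: 0.694
grip_force: 32.8
```

>>> {"fn": "arm_command", "kwargs": {
  "plan": [0, 0, 0, 0, 0, 2, 0.6, 0, 0, 0, 0, 0, 4, 0.6, 0, 0, 0, 0, 0, 6, 0.6, 0, 0, 0, 0, 0, 8, 0.6, 0, 0, 0, 0, 0, 9, 0.6, 0, 0, 0, 0, 0, 9, 0.6]
}}

```text
t: 9.1
eef_pos: [0.5215, -0.0218, 0.0409]
tcp_rot: [-2.142, -2.298, 0.0]
ft_force: [0.7, 0.5, -0.3]
grip_width: 0.694
grip_force: 32.8
```

>>> {"fn": "arm_command", "kwargs": {
  "plan": [0, 0, 0, 0, 0, 1, 0.6, 0, 0, 0, 0, 0, 2, 0.6, 0, 0, 0, 0, 0, 3, 0.6, 0, 0, 0, 0, 0, 3, 0.6]
}}

```text
t: 9.5
eef_pos: [0.5215, -0.0218, 0.038]
tcp_rot: [-2.142, -2.298, 0.0]
ft_force: [-0.1, -0.4, -1.3]
grip_width: 0.692
grip_force: 32.8
```

>>> {"fn": "arm_command", "kwargs": {
  "plan": [0, 0, 0, 0, 0, 0.5, 0.6, 0, 0, 0, 0, 0, 1, 0.6, 0, 0, 0, 0, 0, 1.5, 0.6, 0, 0, 0, 0, 0, 1.5, 0.6]
}}

```text
t: 9.9
eef_pos: [0.5217, -0.0218, 0.0368]
tcp_rot: [2.142, 2.298, 0.0]
ft_force: [-1.0, 0.4, 2.6]
grip_width: 0.691
grip_force: 33.1
```

Contact comes at the expected seat height. I'll release and go straight up.

>>> {"fn": "arm_command", "kwargs": {
  "plan": [0, 0, 0, 0, 0, 0, 0.8, 0, 0, 0, 0, 0, 0, 1, 0, 0, 0, 0, 0, 0, 1, 0, 0, 0, 0, 0, 0, 1, 0, 0, 0, 0, 0, 0, 1, 0, 0, 0, 0, 0, -15, 1, 0, 0, 0, 0, 0, -35, 1, 0, 0, 0, 0, 0, -65, 1, 0, 0, 0, 0, 0, -95, 1, 0, 0, 0, 0, 0, -120, 1, 0, 0, 0, 0, 0, -120, 1]
}}

```text
t: 11.0
eef_pos: [0.5236, -0.0219, 0.16]
tcp_rot: [2.139, 2.295, 0.006]
ft_force: [0.5, -0.7, -1.0]
grip_width: 1.003
grip_force: 0.0
```

```bash
python3 -c "
from h import *
rel(654,140.5,120)
s=cap('scene','n.png')
cv2.imwrite('pics/n2.png',cv2.resize(s['image'][165:265,275:415,::-1],None,fx=5.5,fy=5.5,interpolation=2))
"
```

```text
turn [0.006 0.001 0.   ] shift [152.9 141.2  40.6] q [-0.04  0.25 -0.11  1.21 -0.    1.46] t 11.0 tcp [523.6 -21.9 160. ] F [ 0.5 -0.7 -1. ] grip 1.0034540142827841 0.0
```

View pics/n2.png

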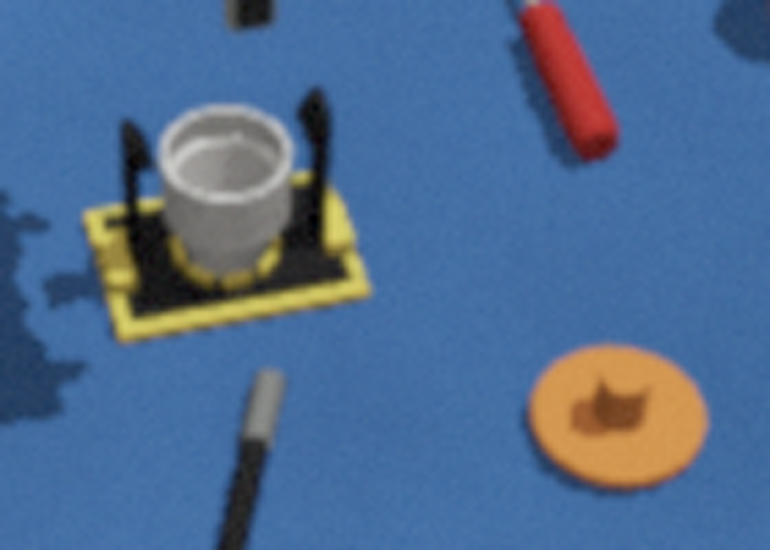

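The upper cup sits nested and level (rim centre about (226,152) in the crop), both clips are upright, and the cover has not moved. Now for the cover.

>>> {"fn": "arm_command", "kwargs": {
  "plan": [0, 0, 0, 20, 18, 0, 1, 0, 0, 0, 48, 44, 0, 1, 0, 0, 0, 76, 70, 0, 1, 0, 0, 0, 104, 96, 10, 1, 0, 0, 0, 130, 120, 30, 1, 0, 0, 0, 145, 134, 55, 1, 0, 0, 0, 153, 141, 80, 1, 0, 0, 0, 153, 141, 100, 1, 0, 0, 0, 153, 141, 115, 1, 0, 0, 0, 153, 141, 115, 1, 0, 0, 0, 153, 141, 115, 1]
}}

```text
t: 12.15
eef_pos: [0.651, 0.1405, 0.0408]
tcp_rot: [-2.142, -2.297, 0.002]
ft_force: [0.3, 0.9, -0.0]
grip_width: 0.997
grip_force: 0.0
```

```bash
python3 -c "
from h import *
rel(654,140.5,-7)
s=cap('scene');t=cap('top')
print(ray(s,316.1,192.7,.076))
x0,x1,y0,y1=300,333,178,218
print('nested top-cam',circ(t,'silver',(311,338,186,216),.067))
print('cover',circ(s,'orange',(366,408,224,258),.009))
for c,b in((t,(298,350,185,222)),(s,(284,350,192,232))):
    q=onp(c,mask(c,'yellow',b),.008).astype(np.float32); print('holder',cv2.minAreaRect(q))
"
```

```text
turn [-0.002  0.     0.   ] shift [-0.2  3.1 47.8] q [ 0.21  0.56  0.07  1.08 -0.    1.71] t 12.15 tcp [651.  140.5  40.8] F [ 0.3  0.9 -0. ] grip 0.9973595534326901 0.0
[ 0.52462541 -0.02016773  0.076     ]
nested top-cam [520.9 -16.9  65.5  71.2 518.9 -17.1]
cover [656.1 139.7  78.1  80.6 656.1 139.6]
holder ((516.8322143554688, -18.029006958007812), (85.6226577758789, 125.47786712646484), 4.698983192443848)
holder ((525.960205078125, -20.95563507080078), (84.93233489990234, 123.39823913574219), 4.05189323425293)
```

>>> {"fn": "arm_command", "kwargs": {
  "plan": [0, 0, 0, 0, 2.5, 10, 1, 0, 0, 0, 0, 2.5, 20, 1, 0, 0, 0, 0, 2.5, 30, 1, 0, 0, 0, 0, 2.5, 38, 1, 0, 0, 0, 0, 2.5, 44, 1, 0, 0, 0, 0, 2.5, 47, 1, 0, 0, 0, 0, 2.5, 47, 1, 0, 0, 0, 0, 2.5, 47, 1],
  "force": 30
}}

```text
t: 13.05
eef_pos: [0.6542, 0.1409, -0.0052]
tcp_rot: [2.142, 2.298, 0.0]
ft_force: [-0.2, 0.3, 1.0]
grip_width: 0.998
grip_force: 0.0
```

>>> {"fn": "arm_command", "kwargs": {
  "plan": [0, 0, 0, 0, 0, 0, 0.4, 0, 0, 0, 0, 0, 0, 0.4, 0, 0, 0, 0, 0, 0, 0.4, 0, 0, 0, 0, 0, 0, 0.4, 0, 0, 0, 0, 0, 0, 0.4, 0, 0, 0, 0, 0, 0, 0.4, 0, 0, 0, 0, 0, 0, 0.4]
}}

```text
t: 13.75
eef_pos: [0.6541, 0.1408, -0.0054]
tcp_rot: [2.142, 2.298, -0.0]
ft_force: [-0.8, 0.2, -0.9]
grip_width: 0.402
grip_force: 0.0
```

>>> {"fn": "arm_command", "kwargs": {
  "plan": [0, 0, 0, 0, 0, 0, 0.1, 0, 0, 0, 0, 0, 0, 0.1, 0, 0, 0, 0, 0, 0, 0.1, 0, 0, 0, 0, 0, 0, 0.1, 0, 0, 0, 0, 0, 0, 0.1]
}}

```text
t: 14.25
eef_pos: [0.6541, 0.1408, -0.0053]
tcp_rot: [2.142, 2.298, 0.0]
ft_force: [0.1, 0.1, 2.5]
grip_width: 0.271
grip_force: 29.4
```

>>> {"fn": "arm_command", "kwargs": {
  "plan": [0, 0, 0, 0, 0, 0, 0.1, 0, 0, 0, 0, 0, 0, 0.1, 0, 0, 0, 0, 0, -5, 0.1, 0, 0, 0, 0, 0, -20, 0.1, 0, 0, 0, 0, 0, -45, 0.1, 0, 0, 0, 0, 0, -75, 0.1, 0, 0, 0, 0, 0, -105, 0.1, 0, 0, 0, 0, 0, -130, 0.1, 0, 0, 0, 0, 0, -145, 0.1, 0, 0, 0, 0, 0, -150, 0.1, 0, 0, 0, 0, 0, -150, 0.1],
  "force": 90
}}

```text
t: 15.35
eef_pos: [0.6542, 0.1409, 0.1448]
tcp_rot: [2.142, 2.298, 0.0]
ft_force: [0.4, 0.1, -1.2]
grip_width: 0.238
grip_force: 88.2
```

```bash
python3 -c "
from h import *
rel(521.7,-18.6,145)
s=cap('scene')
x,y=proj(s,[.654,.1408,.16]);b=(int(x)-26,int(x)+26,int(y)-22,int(y)+22)
print(circ(s,'orange',b,.009+.1504),b)
"
```

```text
turn [0. 0. 0.] shift [-149.8 -143.3   -0.2] q [ 0.21  0.51  0.25  1.31 -0.    1.71] t 15.35 tcp [654.2 140.9 144.8] F [ 0.4  0.1 -1.2] grip 0.2375870038364746 88.22780728340149
[654.1 140.   78.   83.8 654.4 140.1] (368, 420, 176, 220)
```

>>> {"fn": "arm_command", "kwargs": {
  "plan": [0, 0, 0, -15, -14, 0, 0.1, 0, 0, 0, -35, -33, 0, 0.1, 0, 0, 0, -57, -54, 0, 0.1, 0, 0, 0, -79, -75, 0, 0.1, 0, 0, 0, -101, -96, 0, 0.1, 0, 0, 0, -121, -116, 0, 0.1, 0, 0, 0, -137, -131, 0, 0.1, 0, 0, 0, -147, -140, 0, 0.1, 0, 0, 0, -150, -143, 0, 0.1, 0, 0, 0, -150, -143, 0, 0.1, 0, 0, 0, -150, -143, 0, 0.1]
}}

```text
t: 16.5
eef_pos: [0.5225, -0.0183, 0.1444]
tcp_rot: [-2.142, -2.298, -0.0]
ft_force: [-0.6, -0.2, -0.2]
grip_width: 0.239
grip_force: 88.3
```

```bash
python3 -c "
from h import *
rel(521.7,-18.6,90)
s=cap('scene')
x,y=proj(s,[.5217,-.0186,.16]);b=(int(x)-26,int(x)+26,int(y)-22,int(y)+22)
print(circ(s,'orange',b,.009+.1504),b)
q=onp(s,mask(s,'yellow',(284,350,192,232)),.008).astype(np.float32); print('holder',cv2.minAreaRect(q))
"
```

```text
turn [ 0.    -0.     0.001] shift [-0.3 -0.8 54.4] q [-0.04  0.26 -0.14  1.17  0.    1.47] t 16.5 tcp [522.5 -18.3 144.4] F [-0.6 -0.2 -0.2] grip 0.23868168337637732 88.29949736595154
[524.8 -18.8  76.6  81.1 524.2 -18.9] (290, 342, 146, 190)
holder ((525.723388671875, -21.103729248046875), (84.75215148925781, 123.52320098876953), 3.7600622177124023)
```

>>> {"fn": "arm_command", "kwargs": {
  "plan": [0, 0, 0, -1.3, -0.3, 10, 0.1, 0, 0, 0, -1.3, -0.3, 25, 0.1, 0, 0, 0, -1.3, -0.3, 40, 0.1, 0, 0, 0, -1.3, -0.3, 50, 0.1, 0, 0, 0, -1.3, -0.3, 56, 0.1, 0, 0, 0, -1.3, -0.3, 59, 0.1, 0, 0, 0, -1.3, -0.3, 60, 0.1, 0, 0, 0, -1.3, -0.3, 60, 0.1]
}}

```text
t: 17.35
eef_pos: [0.522, -0.0201, 0.0849]
tcp_rot: [2.142, 2.298, 0.0]
ft_force: [-0.5, -0.2, -0.4]
grip_width: 0.239
grip_force: 88.3
```

>>> {"fn": "arm_command", "kwargs": {
  "plan": [0, 0, 0, 0, 0, 1, 0.1, 0, 0, 0, 0, 0, 2, 0.1, 0, 0, 0, 0, 0, 3, 0.1, 0, 0, 0, 0, 0, 4, 0.1, 0, 0, 0, 0, 0, 4, 0.1]
}}

```text
t: 17.85
eef_pos: [0.5218, -0.0201, 0.0807]
tcp_rot: [2.142, 2.298, 0.0]
ft_force: [0.2, -0.8, 0.1]
grip_width: 0.238
grip_force: 88.4
```

>>> {"fn": "arm_command", "kwargs": {
  "plan": [0, 0, 0, 0, 0, 1, 0.1, 0, 0, 0, 0, 0, 2, 0.1, 0, 0, 0, 0, 0, 3, 0.1, 0, 0, 0, 0, 0, 3, 0.1]
}}

```text
t: 18.25
eef_pos: [0.522, -0.0201, 0.0777]
tcp_rot: [2.142, 2.297, 0.001]
ft_force: [0.9, -0.3, 3.3]
grip_width: 0.237
grip_force: 88.7
```

>>> {"fn": "arm_command", "kwargs": {
  "plan": [0, 0, 0, 0, 0, 1, 0.1, 0, 0, 0, 0, 0, 2, 0.1, 0, 0, 0, 0, 0, 3, 0.1, 0, 0, 0, 0, 0, 3, 0.1]
}}

```text
t: 18.65
eef_pos: [0.5222, -0.0201, 0.0751]
tcp_rot: [2.142, 2.297, 0.001]
ft_force: [0.0, -0.2, 6.9]
grip_width: 0.244
grip_force: 89.1
```

>>> {"fn": "arm_command", "kwargs": {
  "plan": [0, 0, 0, 0, 0, 0.5, 0.1, 0, 0, 0, 0, 0, 1, 0.1, 0, 0, 0, 0, 0, 1.5, 0.1, 0, 0, 0, 0, 0, 2, 0.1, 0, 0, 0, 0, 0, 2, 0.1]
}}

```text
t: 19.15
eef_pos: [0.5223, -0.0202, 0.0732]
tcp_rot: [2.142, 2.297, 0.001]
ft_force: [1.1, -1.5, 7.1]
grip_width: 0.241
grip_force: 89.2
```

>>> {"fn": "arm_command", "kwargs": {
  "plan": [0, 0, 0, 0, 0, 0.5, 0.1, 0, 0, 0, 0, 0, 1, 0.1, 0, 0, 0, 0, 0, 1.5, 0.1, 0, 0, 0, 0, 0, 2, 0.1, 0, 0, 0, 0, 0, 2, 0.1]
}}

```text
t: 19.65
eef_pos: [0.5217, -0.0201, 0.0704]
tcp_rot: [-2.142, -2.298, 0.0]
ft_force: [0.6, -0.0, 1.1]
grip_width: 0.238
grip_force: 88.5
```

>>> {"fn": "arm_command", "kwargs": {
  "plan": [0, 0, 0, 0, 0, 0.5, 0.1, 0, 0, 0, 0, 0, 1, 0.1, 0, 0, 0, 0, 0, 1.5, 0.1, 0, 0, 0, 0, 0, 2, 0.1, 0, 0, 0, 0, 0, 2, 0.1]
}}

```text
t: 20.15
eef_pos: [0.5216, -0.0201, 0.0684]
tcp_rot: [-2.142, -2.298, 0.0]
ft_force: [1.1, -0.3, 1.3]
grip_width: 0.241
grip_force: 88.5
```

Force dropped as it went through. I'll continue down to home.

>>> {"fn": "arm_command", "kwargs": {
  "plan": [0, 0, 0, 0, 0, 0.5, 0.1, 0, 0, 0, 0, 0, 1, 0.1, 0, 0, 0, 0, 0, 1.5, 0.1, 0, 0, 0, 0, 0, 2, 0.1, 0, 0, 0, 0, 0, 2, 0.1]
}}

```text
t: 20.65
eef_pos: [0.5215, -0.0201, 0.0664]
tcp_rot: [-2.142, -2.298, 0.001]
ft_force: [-0.3, 0.2, -1.1]
grip_width: 0.238
grip_force: 88.9
```

>>> {"fn": "arm_command", "kwargs": {
  "plan": [0, 0, 0, 0, 0, 0.5, 0.1, 0, 0, 0, 0, 0, 1, 0.1, 0, 0, 0, 0, 0, 1, 0.1]
}}

```text
t: 20.95
eef_pos: [0.5217, -0.0201, 0.0655]
tcp_rot: [-2.142, -2.298, 0.0]
ft_force: [-0.5, -0.4, -0.4]
grip_width: 0.24
grip_force: 88.9
```

>>> {"fn": "arm_command", "kwargs": {
  "plan": [0, 0, 0, 0, 0, 0.5, 0.1, 0, 0, 0, 0, 0, 1, 0.1, 0, 0, 0, 0, 0, 1, 0.1]
}}

```text
t: 21.25
eef_pos: [0.5218, -0.0201, 0.0649]
tcp_rot: [2.142, 2.298, 0.0]
ft_force: [-1.2, 0.3, 3.6]
grip_width: 0.243
grip_force: 89.5
```

>>> {"fn": "arm_command", "kwargs": {
  "plan": [0, 0, 0, 0, 0, 0.5, 0.1, 0, 0, 0, 0, 0, 1, 0.1, 0, 0, 0, 0, 0, 1, 0.1]
}}

```text
t: 21.55
eef_pos: [0.522, -0.0201, 0.0648]
tcp_rot: [2.142, 2.297, 0.001]
ft_force: [-3.6, -0.5, 13.4]
grip_width: 0.245
grip_force: 90.6
```

>>> {"fn": "arm_command", "kwargs": {
  "plan": [0, 0, 0, 0, 0, -0.2, 0.1, 0, 0, 0, 0, 0, -0.2, 0.1, 0, 0, 0, 0, 0, -0.2, 0.1, 0, 0, 0, 0, 0, -0.2, 0.1, 0, 0, 0, 0, 0, -0.2, 0.1]
}}

```text
t: 22.05
eef_pos: [0.522, -0.0201, 0.0648]
tcp_rot: [2.142, 2.297, 0.001]
ft_force: [-3.0, 0.2, 11.2]
grip_width: 0.239
grip_force: 90.5
```

```bash
python3 -c "
from h import *
for i in range(6):
    s=cap('scene');print(np.round(r.get_state()['ft_force'],1))
rel(521.7,-20,64.8)
print('cover',circ(s,'orange',(290,345,170,212),.079))
# dark clip columns: dark pixels topmost near predicted clip tops
a=.07
for sg in(1,-1):
    for z in(.099,.085):
        p=np.array([.5217,-.021,0])+sg*.04*np.array([-a,1,0])+[0,0,z]
        u,v=proj(s,p); print(sg,z,(round(u,1),round(v,1)),s['image'][int(v+.5)-1:int(v+.5)+2,int(u+.5)-3:int(u+.5)+4].sum(2).tolist())
"
```

```text
[-3.6 -0.  12.1]
[-3.7  0.3 11.4]
[-2.7  0.1 11.4]
[-2.7 -0.6 10.5]
[-3.5 -0.8 11.6]
[-2.9  0.7 11. ]
turn [0.001 0.    0.   ] shift [ 0.2 -0.3  0. ] q [-0.04  0.32 -0.27  0.98 -0.    1.46] t 22.35 tcp [522.  -20.1  64.8] F [-2.9  0.7 11. ] grip 0.24248162538712464 90.53515076637268
cover [524.8 -19.8  80.2  80.9 524.8 -18.7]
1 0.099 (np.float64(330.8), np.float64(183.0)) [[341, 318, 237, 124, 106, 167, 282], [339, 253, 164, 65, 91, 154, 245], [364, 215, 74, 52, 80, 117, 195]]
1 0.085 (np.float64(330.7), np.float64(186.9)) [[335, 172, 50, 76, 64, 82, 125], [353, 221, 90, 63, 53, 37, 117], [393, 263, 139, 50, 56, 43, 130]]
-1 0.099 (np.float64(300.2), np.float64(188.3)) [[176, 147, 235, 315, 351, 337, 312], [147, 92, 148, 237, 307, 310, 306], [143, 87, 77, 134, 245, 294, 301]]
-1 0.085 (np.float64(300.3), np.float64(192.1)) [[148, 57, 64, 43, 132, 233, 305], [172, 86, 65, 65, 81, 211, 289], [172, 95, 66, 26, 85, 182, 262]]
```

```bash
python3 -c "
from plant import order
print(order.sign_off())"
```

```text
the job is handed in; nothing more can be done
None
```

The second cup is nested and released, and the cover snapped through to its home height (about 70 mm) with both clips reading closed; I handed the job in at about 22 s, still gripping the knob and pressing down with about 11 N.

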